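# Pin the jig and offer up the cast lever

## Robot

A 6-joint arm with a two-finger parallel gripper is mounted at the origin on the work surface. World frame = base frame: x ahead of the robot, y to its left, z up, the work surface at z = 0. Lengths are in m, angles in rad, forces in N, time in s.
With the tool pointing down it reaches from about 0.35 to 0.8 m from the base axis. Payload 7.3 kg.
Tool frame: the origin (TCP) lies between the finger pads; the fingertips stand 25 mm ahead of it and the grasp point (between the pads) lies 6 mm ahead of it (r.tip_extent is the distance from the TCP to the fingertips, in m); z points along the fingers, y is the direction in which the jaws open and shut (so a half turn about z gives the same grasp; the last joint's range is limited). The gripper opens to 85 mm and grips with 20 to 120 N. Pads are 22 mm wide; open, the fingers measure 114 mm over their backs; the gripper's body (76 mm by 85 mm) begins 54 mm behind the grasp point. The pads swing forward as they close: fully open they stand 13 mm farther back than shut.
Start: joints at [1.199, 0.342, 1.524, -0, 1.275, -0.146], TCP at [0.118, 0.512, 0.256] pointing down, gripper open.
Joint ranges: [-2.53, 2.53], [-0.77, 2.02], [0.04, 2.7], [-1, 4.14], [0.28, 2.66], [-3.11, 3.11]. Speed limits (rad/s): [2.57, 2.57, 3.14, 3.14, 3.14, 3.14].

## Interface

Orientations are given as a unit quaternion [x, y, z, w].
In Python, from workcell import r, command_gripper, optics gives the robot as it stands. The module is installed in compiled form; this text tells all that it offers. Calls block until the motion is done:
- r.reach(position, orientation): joint-space move of the TCP to a pose.
- r.move_straight(position, orientation=None, speed=0.15, max_force=None): straight line of the TCP; orientation=None keeps the orientation; speed is the mean speed in m/s. With max_force (N) it stops when the force on the tool has changed by that much, and returns True; else False.
- r.movej(angles): joint-space move.
- command_gripper(opening, force=None): finger opening in m; force is the grip in N (None keeps the last); returns when the fingers have stopped.
- r.hold(seconds).
- r.solve_ik(position, orientation): joint angles nearest the present ones, or None.
- r.read_state(): the state.
- optics.get_image(name): name is "scene" or "top"; returns (picture, depth): 384x512x3 uint8, red, green, blue; 384x512 float32, m along the optical axis (not along the pixel's ray), 0 where there is no reading.
- optics.camera_model(name): a dict with "K" (3x3 intrinsics, pixels), "k1" (the pictures are not rectified: a ray, as slopes to the right and down, at radius r is drawn at 1 + k1 r^2 times it, then the intrinsics apply), "R" (3x3) and "t" (3): a world point X has camera coordinates R X + t. Camera axes: x right, y down, z forward; pixel columns grow to the right and rows downward; lengths in m; the calibration is good to about 2 mm. A picture is of the moment at which its call begins. camera_model takes no time and is no camera call.
A pose or a line that the arm cannot do raises r.PlanningError and nothing moves.
- r.finish_job(): hands the job in, once; it reports no verdict.
The state is a dict: "time_s": time; "joint_positions": joint angles; "dq": joint speeds; "tau": joint torques, N m; "eef_pos": TCP position; "eef_rot": TCP orientation; "contact_force": force on the tool from outside, world axes, zero at the start; "torque": the same for the moment, N m; "grip_width": finger opening in m.
Only numpy, scipy, OpenCV 4.12 (cv2) and the standard library are available. Lean on these libraries where they do the work, as an engineer would, in place of code of your own. Each camera call takes 0.05 s, during which the arm holds its last target.

## Task

Take the two steel pins out of the wooden rack and drop one, end down, into each of the jig's two upright sockets. Then pick up the cast lever by its balance point, close to the heavy boss, and hold it level a few centimetres above the pin tops, with its big boss centred over the pin in the wide socket and its small eye over the pin in the slim socket. Finish while still holding the lever there, touching neither pins nor jig, and leave the other odds and ends in the tray where they are.

Things in the scene. Friction and masses are not known exactly. Their poses are not given: they have to be found in the camera images.
- jig: fixed steel jig left or right of the rack: base plate 250 x 70 x 8 mm, long along its x axis, carrying two upright tube sockets, mouths 48 mm above the table, 19 mm bores 40 mm deep. Wide socket at x = -90 mm (outside diameter 50), towards the robot; slim one at x = +90 mm (outside 30). Origin: centre of the underside; z up
- socket_wide (a point): centre of the floor of the wide socket's bore, 8 mm above the table, 40 mm below its mouth
- socket_slim (a point): centre of the floor of the slim socket's bore, 8 mm above the table, 40 mm below its mouth
- pin_a: plain steel pin, diameter 14 mm, length 90 mm, about 0.11 kg, standing upright in the rack with its top 100 mm above the table. Origin: centre of its lower end; z along the pin, up. In a socket its top stands 98 mm above the table. Either pin suits either socket
- pin_b: the other steel pin, the same as pin_a
- rack: fixed wooden block 130 x 50 x 40 mm, long along its x axis, with two 17 mm holes 30 mm deep at x = -35 and +35 mm, in which the pins stand, showing 60 mm. Origin: centre of the underside
- lever: dark cast lever, 0.55 to 0.8 kg, lying flat across the rack from the jig, boss towards the robot: bar along its x axis, 14 mm wide, 16 to 34 mm above the underside, bare from x = -65 to +75 mm; heavy round boss at x = -90 mm (diameter 50, height 40, bore 22), small eye at x = +90 mm (diameter 30, height 40, bore 18). Origin: midway between the bores, at the underside; z up
- lever_boss (a point): centre of the boss's bore, at the lever's underside (lever x = -90 mm)
- lever_eye (a point): centre of the eye's bore, at the lever's underside (lever x = +90 mm)
- lever_balance (a point): the lever's balance point: on the bar at its mid-height, straight above the centre of mass, 39 mm from the middle towards the boss, 25 mm above the underside
- pulley: bystander: grooved aluminium pulley, diameter 68 mm, height 24 mm. Origin: centre of the underside
- bushing: bystander: white plastic bushing, diameter 42 mm, height 22 mm. Origin: centre of the underside
- strap: bystander: U-bent dark steel strap 90 x 45 x 30 mm lying on its edge. Origin: centre of the underside
Mind the look-alikes: they are no part of the job. Leave any purple look-alike of the lever alone.

How it is judged:
On the way, in this order (a step that is already met when the one before it is completed fails the run):
1. a pin stands let go in each of the jig's sockets, while the lever still lies on the table ((((distance between pin_a and socket_wide below 0.012 m and angle between pin_a's own z axis and vertical below 0.2 rad) and (distance between pin_b and socket_slim below 0.012 m and angle between pin_b's own z axis and vertical below 0.2 rad)) or ((distance between pin_b and socket_wide below 0.012 m and angle between pin_b's own z axis and vertical below 0.2 rad) and (distance between pin_a and socket_slim below 0.012 m and angle between pin_a's own z axis and vertical below 0.2 rad))) and contact force between the fingers and pin_a below 0.2 N and contact force between the fingers and pin_b below 0.2 N and height (world z) of lever below 0.02 m), for 0.2 s.
2. the lever is lifted clear of the table, gripped within 20 mm of its balance point (height (world z) of lever above 0.04 m and contact force between the fingers and lever above 1 N and horizontal distance between the grasp point and lever_balance below 0.02 m), for 0.2 s.
At the end, for the whole second after the job is handed in: Each socket holds a let-go pin, seated within 12 mm, tilt under 0.2 rad. Lever gripped within 20 mm of its balance point, still, tilt under 0.1 rad, underside 105 to 185 mm above the table, boss and eye each within 12 mm of the wide and slim sockets' axes, touching neither jig nor pins ((((distance between pin_a and socket_wide below 0.012 m and angle between pin_a's own z axis and vertical below 0.2 rad) and (distance between pin_b and socket_slim below 0.012 m and angle between pin_b's own z axis and vertical below 0.2 rad)) or ((distance between pin_b and socket_wide below 0.012 m and angle between pin_b's own z axis and vertical below 0.2 rad) and (distance between pin_a and socket_slim below 0.012 m and angle between pin_a's own z axis and vertical below 0.2 rad))) and contact force between the fingers and pin_a below 0.2 N and contact force between the fingers and pin_b below 0.2 N and contact force between the fingers and lever above 1 N and horizontal distance between the grasp point and lever_balance below 0.02 m and angle between lever's own z axis and vertical below 0.1 rad and height (world z) of lever between 0.105 and 0.185 m and horizontal distance between lever_boss and socket_wide below 0.012 m and horizontal distance between lever_eye and socket_slim below 0.012 m and contact force between lever and jig below 0.1 N and contact force between lever and pin_a below 0.1 N and contact force between lever and pin_b below 0.1 N and linear speed of lever below 0.02 m/s); the arm keeps its last pose, push and grip.
It fails at once if the pulley is shifted by more than 20 mm (distance of pulley from where it was at the start of the episode above 0.02 m).
It fails at once if the bushing is shifted by more than 20 mm (distance of bushing from where it was at the start of the episode above 0.02 m).
It fails at once if the strap is shifted by more than 20 mm (distance of strap from where it was at the start of the episode above 0.02 m).
It also fails if it takes over 67 s, if anything falls off the work surface, if the arm or the gripper's body presses on something with over 40 N, if the wrist force passes 120 N, or if a joint passes its speed limit or range.

## Working session

There is one attempt and no reset: what is moved stays moved. The work goes in short steps, each a Python script; the robot and the scene stay as the last script left them, time stands still between calls to the robot, and variables do not carry over. Pictures are saved under pics/ and viewed, and the job is handed in when it is done.

```bash
mkdir -p pics; ls; python3 - <<'E'
from workcell import r, optics
import cv2, numpy as np
for n in ("scene","top"):
    p,d=optics.get_image(n); cv2.imwrite(f"pics/{n}0.png",cv2.cvtColor(p,cv2.COLOR_RGB2BGR)); np.savez(f"{n}0.npz",p=p,d=d)
    m=optics.camera_model(n); print(n,{k:np.round(v,4).tolist() for k,v in m.items()})
s=r.read_state(); print(s); print(r.tip_extent)
E
```

```text
pics
scene {'K': [[447.8091, 0.0, 253.4226], [0.0, 447.8091, 195.5311], [0.0, 0.0, 1.0]], 'k1': -0.0431, 'R': [[0.4825, 0.8758, 0.0145], [0.4624, -0.2406, -0.8534], [-0.7439, 0.4184, -0.5211]], 't': [-0.2024, -0.2209, 1.4693]}
top {'K': [[371.3029, 0.0, 258.3339], [0.0, 371.3029, 186.6935], [0.0, 0.0, 1.0]], 'k1': -0.0493, 'R': [[0.0091, -1.0, 0.0003], [-0.9845, -0.009, -0.1752], [0.1752, 0.0013, -0.9845]], 't': [-0.0879, 0.546, 0.8116]}
{'time_s': 0.1, 'joint_positions': array([ 1.19901215e+00,  3.42653026e-01,  1.52490426e+00,  3.83510155e-06,
        1.27542876e+00, -1.46015803e-01]), 'dq': array([ 0.00171995, -0.0003755 , -0.00273398, -0.00037355, -0.00049937,
       -0.00020307]), 'tau': array([ 3.47446912e-03, -4.34450877e+01, -2.46490252e+01,  1.13959416e-04,
        4.62481112e-03, -5.52357460e-05]), 'eef_pos': array([0.1173906 , 0.51137548, 0.25570147]), 'eef_rot': array([ 1.12645126e-01,  9.93635039e-01, -6.73005895e-04, -1.80138952e-04]), 'contact_force': array([-0.08087959, -0.0401886 , -0.76001049]), 'torque': array([-0.0108763 ,  0.01410777, -0.02598218]), 'grip_width': 0.08554796325684462}
0.025
```

View pics/scene0.png

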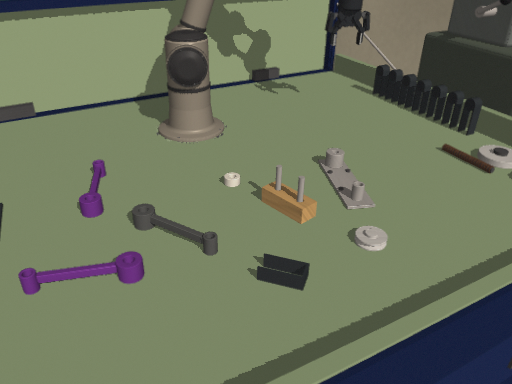

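View pics/top0.png

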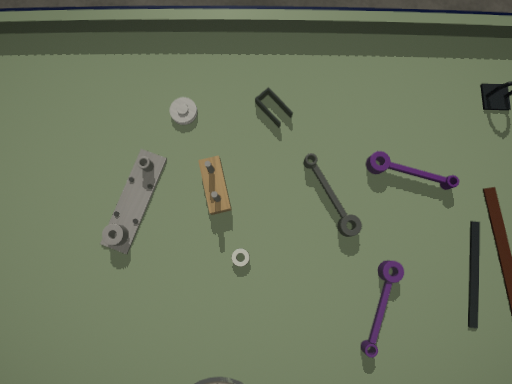

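The scene view shows:
- **Lever candidates:** dark lever, boss (145,216) and eye (209,243) in scene; (349,226) and (311,161) in top. The two purple look-alikes are at (110,270) and (95,190).
- **Jig:** wide socket at top (115,233), slim socket at top (145,163).
- **Pins:** top (211,168) and (216,196), in the rack.
- **Other objects:** pulley (183,110), strap (273,107) and bushing (240,258), all in top. The dark bars at (474,270) and (500,250) in top are not levers.

I choose the dark lever, which has its boss towards the robot and lies across the rack from the jig. Next I'll measure positions and check a close crop.

```bash
cat > h.py <<'E'
import cv2, numpy as np
from workcell import optics
def cloud(n,d):
    m=optics.camera_model(n); K=np.array(m["K"]);R=np.array(m["R"]);t=np.array(m["t"])
    h,w=d.shape; u,v=np.meshgrid(np.arange(w),np.arange(h))
    q=cv2.undistortPoints(np.stack([u,v],-1).reshape(-1,1,2).astype(np.float64),K,np.array([m["k1"],0,0,0,0.])).reshape(h,w,2)
    c=np.dstack([q[...,0]*d,q[...,1]*d,d])
    X=(c-t)@R; X[d<=0]=np.nan
    return X
def proj(n,P):
    m=optics.camera_model(n);R=np.array(m["R"])
    return cv2.projectPoints(np.array(P,float).reshape(-1,1,3),cv2.Rodrigues(R)[0],np.array(m["t"]),np.array(m["K"]),np.array([m["k1"],0,0,0,0.]))[0].reshape(-1,2)
E
python3 - <<'E'
from h import *
T=np.load("top0.npz");S=np.load("scene0.npz")
Xt=cloud("top",T["d"]);Xs=cloud("scene",S["d"])
for nm,(u,v) in dict(wide=(115,233),slim=(145,163),pa=(211,168),pb=(216,196),boss=(349,226),eye=(311,161),pulley=(183,110),strap=(262,96),bush=(240,258),table=(280,200)).items():
    print(nm,np.round(Xt[v,u],3))
for nm,X in(("top",Xt),("scene",Xs)):
    z=X[...,2]; print(nm,'table z',np.nanmedian(z[(abs(z)<.02)]), np.nanstd(z[abs(z)<.006]))
c=cv2.cvtColor(T["p"],cv2.COLOR_RGB2BGR)
a=cv2.resize(c[140:260,90:240],None,fx=3,fy=3,interpolation=2);b=cv2.resize(c[140:260,290:380],None,fx=3,fy=3,interpolation=2)
cv2.imwrite("pics/crop.png",np.hstack([a,b]))
E
```

```text
wide [0.438 0.258 0.009]
slim [0.61  0.196 0.013]
pa [0.584 0.025 0.073]
pb [0.517 0.009 0.098]
boss [ 0.461 -0.302  0.001]
eye [ 0.621 -0.213  0.002]
pulley [0.743 0.106 0.023]
strap [ 0.784 -0.09   0.017]
bush [ 0.383 -0.041  0.002]
table [ 0.523 -0.136 -0.001]
top table z 9.950742366899142e-05 0.0016372044406412147
scene table z 0.0007906408987981868 0.0013263583112984561
```

View pics/crop.png

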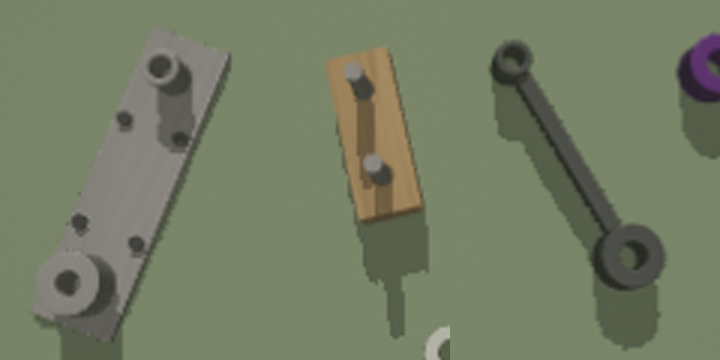

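The crop shows the jig with its wide socket bottom left at about (113,234) and slim socket at about (144,163). The two pins stand in the rack, and the dark lever's boss is at bottom right and its eye at top left. I'll fit all of these to the known dimensions.

```bash
cat > fit.py <<'E'
from h import *
from scipy.optimize import minimize
def ann(P,c,ri,ro):
    r=np.hypot(*(P-c).T); return np.maximum(ri-r,0)+np.maximum(r-ro,0)
def fit2(P,c1,c2,d,a1,a2):
    # c1 boss/wide, yaw from c1->c2, returns center, yaw ; maximise coverage w/ robust annulus cost
    v=np.array(c2)-c1; x0=[*(np.array(c1)+c2)/2,np.arctan2(v[1],v[0])]
    def f(x):
        e=np.array([np.cos(x[2]),np.sin(x[2])])*d/2; m=x[:2]
        r=np.minimum(ann(P,m-e,*a1),ann(P,m+e,*a2))
        return np.mean(np.minimum(r,.006)**2)*1e6
    best=None
    for dx in (-.004,0,.004):
        for dy in (-.004,0,.004):
            s=minimize(f,np.array(x0)+[dx,dy,0],method="Nelder-Mead",options=dict(xatol=1e-5,fatol=1e-6,initial_simplex=np.array(x0)+[dx,dy,0]+np.array([[0,0,0],[.004,0,0],[0,.004,0],[0,0,.03]])))
            if best is None or s.fun<best.fun: best=s
    return best.x,best.fun
def ends(x,d=.18):
    e=np.array([np.cos(x[2]),np.sin(x[2])])*d/2
    return x[:2]-e,x[:2]+e
def sel(X,c,rad,z0,z1):
    X=X.reshape(-1,3);k=(np.hypot(X[:,0]-c[0],X[:,1]-c[1])<rad)&(X[:,2]>z0)&(X[:,2]<z1);return X[k]
E
python3 - <<'E'
from fit import *
T=np.load("top0.npz");S=np.load("scene0.npz")
Xt=cloud("top",T["d"]);Xs=cloud("scene",S["d"])
for nm,X in(("top",Xt),("scene",Xs),("both",None)):
    if X is None: X=np.concatenate([Xt.reshape(-1,3),Xs.reshape(-1,3)])
    P=np.concatenate([sel(X,(.44,.258),.05,.043,.053),sel(X,(.61,.196),.035,.043,.053)])[:,:2]
    x,f=fit2(P,(.44,.255),(.61,.196),.18,(.0095,.025),(.0095,.015)); print(nm,"jig",len(P),np.round(x,4),round(f,2),*np.round(ends(x),4))
    P=np.concatenate([sel(X,(.46,-.30),.05,.035,.045),sel(X,(.621,-.213),.035,.035,.045)])[:,:2]
    x,f=fit2(P,(.46,-.30),(.621,-.213),.18,(.011,.025),(.009,.015)); print(nm,"lever",len(P),np.round(x,4),round(f,2),*np.round(ends(x),4))
    for c in((.58,.025),(.517,.009)):
        Q=sel(X,c,.03,.05,.09);Q2=sel(X,c,.03,.094,.106); print(nm,"pin",len(Q),len(Q2),Q.mean(0).round(4),Q2.mean(0).round(4), Q2.std(0).round(4))
    Q=sel(X,(.55,.018),.08,.036,.044); print("rack top",len(Q),cv2.minAreaRect(Q[:,:2].astype(np.float32)*1000))
E
```

```text
top jig 411 [ 0.5186  0.2204 -0.3386] 0.01 [0.4338 0.2503] [0.6035 0.1905]
top lever 391 [ 0.5377 -0.2526  0.517 ] 1.96 [ 0.4595 -0.297 ] [ 0.616  -0.2081]
top pin 28 31 [0.5844 0.0271 0.0693] [0.5884 0.0293 0.1   ] [0.0036 0.0034 0.0015]
top pin 18 36 [0.5173 0.0093 0.0693] [0.5206 0.0128 0.0998] [0.0037 0.0036 0.0017]
rack top 1029 ((555.3770751953125, 21.554668426513672), (131.3689727783203, 50.33467102050781), 13.746001243591309)
scene jig 204 [ 0.5185  0.2158 -0.3371] 0.24 [0.4336 0.2455] [0.6034 0.186 ]
scene lever 356 [ 0.5395 -0.2556  0.5279] 1.87 [ 0.4617 -0.301 ] [ 0.6172 -0.2103]
scene pin 97 30 [0.5913 0.0243 0.0708] [0.5902 0.0256 0.0991] [0.0036 0.0039 0.0023]
scene pin 87 27 [0.5239 0.0077 0.0707] [0.5224 0.0083 0.0991] [0.0036 0.0036 0.002 ]
rack top 635 ((554.3062744140625, 18.963964462280273), (132.5683135986328, 54.22275161743164), 14.117830276489258)
both jig 615 [ 0.5191  0.218  -0.3407] 0.28 [0.4343 0.2481] [0.6039 0.188 ]
both lever 747 [ 0.5396 -0.2539  0.5234] 2.08 [ 0.4616 -0.2989] [ 0.6175 -0.209 ]
both pin 125 61 [0.5898 0.0249 0.0704] [0.5893 0.0275 0.0996] [0.0037 0.0041 0.002 ]
both pin 105 63 [0.5227 0.008  0.0705] [0.5214 0.0109 0.0995] [0.0038 0.0042 0.0019]
rack top 1664 ((554.8589477539062, 19.243377685546875), (133.48941040039062, 54.532691955566406), 13.699941635131836)
```

```bash
cat >> h.py <<'E'
from workcell import r, command_gripper
def ori(psi):
    ph=(psi+np.pi/2)/2
    return np.array([np.cos(ph),np.sin(ph),0,0])
def st(m=""):
    s=r.read_state(); print(m,"t",round(s["time_s"],2),"p",s["eef_pos"].round(4),"F",s["contact_force"].round(2),"w",round(s["grip_width"],4)); return s
def snap(tag):
    o={}
    for n in("top","scene"):
        p,d=optics.get_image(n);np.savez(f"{n}{tag}.npz",p=p,d=d);o[n]=(p,d)
        cv2.imwrite(f"pics/{n}{tag}.png",cv2.cvtColor(p,cv2.COLOR_RGB2BGR))
    return o
E
python3 - <<'E'
from h import *
PSI=0.241+np.pi/2
for p,psi in (((.5893,.0275,.089),PSI),((.6039,.188,.25),PSI),((.5214,.0109,.2),PSI),((.434,.248,.1),PSI),((.505,-.2735,.031),.523+np.pi/2),((.482,.231,.17),-.34+np.pi/2)):
    q=r.solve_ik(p,ori(psi)); print(None if q is None else np.round(q,2))
r.reach([.5893,.0275,.18],ori(PSI)); st()
r.move_straight([.5893,.0275,.089],speed=.12); st()
command_gripper(.008,force=60); st("grip")
r.move_straight([.5893,.0275,.20],speed=.12); st("up")
snap("1")
E
```

```text
[-0.08  0.63  1.54 -0.    0.97 -1.9 ]
[ 0.18  0.55  1.21 -0.    1.38 -1.63]
[-0.13  0.39  1.62 -0.    1.13 -1.94]
[ 0.37  0.48  1.79 -0.    0.86 -1.45]
[-0.63  0.69  1.63 -0.    0.82 -2.72]
[ 0.3   0.44  1.62 -0.    1.07 -0.93]
 t 2.52 p [0.5892 0.0284 0.1801] F [0.15 0.32 0.06] w 0.0853
 t 3.42 p [0.5898 0.0275 0.0897] F [ 0.44  0.75 -0.37] w 0.0852
grip t 4.08 p [0.5894 0.0275 0.0892] F [-0.48  0.41  1.55] w 0.0124
up t 5.16 p [0.5888 0.0275 0.1991] F [-0.31  0.55 -0.54] w 0.0127
```

```bash
python3 - <<'E'
import cv2
a=cv2.imread("pics/top1.png")[60:300,80:400];b=cv2.imread("pics/scene1.png")[60:300,150:470]
import numpy as np
cv2.imwrite("pics/v1.png",cv2.resize(np.hstack([a,b]),None,fx=1.25,fy=1.25,interpolation=2))
E
```

```text
(no output)
```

View pics/v1.png

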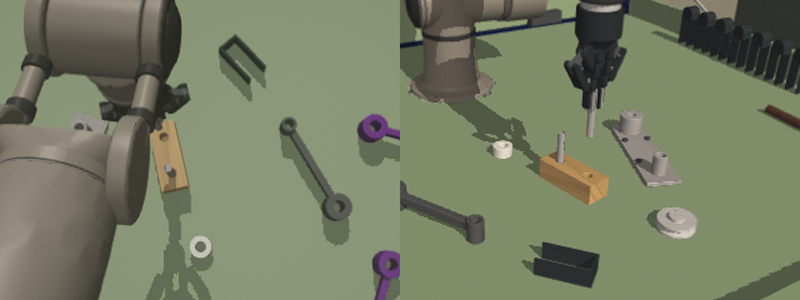

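The crop shows the pin held vertical (scene about (303,150)), the far rack hole empty and the other pin still in place. I'll compare the held pin with the TCP to find the camera bias.

```bash
cat >> fit.py <<'E'
from scipy.optimize import least_squares
def cyl(X,c,z0,z1,rad=.03,R=.007):
    P=sel(X,c,rad,z0,z1)
    f=lambda x: np.hypot(P[:,0]-x[0]-x[2]*(P[:,2]-(z0+z1)/2),P[:,1]-x[1]-x[3]*(P[:,2]-(z0+z1)/2))-R
    # start behind the visible surface
    s=least_squares(f,[P[:,0].mean(),P[:,1].mean(),0,0],loss="soft_l1",f_scale=.001)
    return len(P),P.mean(0).round(4),s.x.round(4),round(s.cost*1e6/len(P),2)
E
python3 - <<'E'
from fit import *
S=np.load("scene1.npz");X=cloud("scene",S["d"])
print("held",cyl(X,(.589,.0275),.115,.165))
X0=cloud("scene",np.load("scene0.npz")["d"])
for c in((.59,.0256),(.5224,.0083)): print("rack",cyl(X0,c,.05,.095))
print("top0",[cyl(cloud("top",np.load("top0.npz")["d"]),c,.05,.095) for c in ((.59,.0256),(.5224,.0083))])
E
```

```text
held (117, array([0.5912, 0.0231, 0.1431]), array([ 0.5869,  0.0265,  0.0201, -0.017 ]), np.float64(0.46))
rack (106, array([0.5915, 0.0244, 0.0726]), array([ 0.5871,  0.0274, -0.0011,  0.0101]), np.float64(0.57))
rack (96, array([0.5238, 0.0077, 0.0727]), array([ 0.5191,  0.0105, -0.0222,  0.0311]), np.float64(0.56))
top0 [(32, array([0.5844, 0.0271, 0.0722]), array([ 0.5892,  0.0301,  0.0056, -0.0026]), np.float64(0.04)), (20, array([0.5172, 0.0092, 0.0715]), array([ 0.5213,  0.0132,  0.002 , -0.0099]), np.float64(0.02))]
```

```bash
python3 - <<'E'
from fit import *
for n,tag in(("scene","0"),("scene","1"),("top","0")):
    X=cloud(n,np.load(f"{n}{tag}.npz")["d"])
    print(n,tag,"wide",cyl(X,(.434,.248),.015,.044,.032,.025)); print("slim",cyl(X,(.604,.188),.015,.044,.022,.015))
    print("boss",cyl(X,(.461,-.299),.006,.036,.032,.025)); print("eye",cyl(X,(.617,-.209),.006,.036,.022,.015))
# project expected rims
for n in("top","scene"):
    p=cv2.imread(f"pics/{n}0.png"); big=cv2.resize(p,None,fx=4,fy=4,interpolation=cv2.INTER_CUBIC)
    outs=[]
    for c,ro,ri in(((.4343,.2481),.025,.0095),((.6039,.188),.015,.0095)):
        a=np.linspace(0,2*np.pi,90)
        for rr in(ro,ri):
            q=proj(n,np.c_[c[0]+rr*np.cos(a),c[1]+rr*np.sin(a),0*a+.048]);
            cv2.polylines(big,[np.round((q+.5)*4-.5).astype(int)],True,(0,0,255),1)
        m=q.mean(0)*4; x,y=int(m[0]),int(m[1]); outs.append(cv2.resize(big[y-80:y+80,x-100:x+100].copy(),(380,300)))
    cv2.imwrite(f"pics/rim_{n}.png",np.hstack(outs))
a=cv2.imread("pics/rim_top.png");b=cv2.imread("pics/rim_scene.png");cv2.imwrite("pics/rim.png",np.vstack([a,b]))
E
```

```text
scene 0 wide (182, array([0.4462, 0.2362, 0.03  ]), array([0.4322, 0.2483, 0.0439, 0.0083]), np.float64(1.3))
slim (148, array([0.6091, 0.181 , 0.0308]), array([ 0.602 ,  0.1875,  0.0418, -0.0151]), np.float64(0.92))
boss (274, array([ 0.477 , -0.3067,  0.023 ]), array([ 0.4612, -0.2999,  0.1145,  0.0625]), np.float64(1.91))
eye (213, array([ 0.6224, -0.2143,  0.023 ]), array([ 0.6158, -0.2105,  0.0409, -0.0719]), np.float64(1.02))
scene 1 wide (177, array([0.4467, 0.2357, 0.0297]), array([ 0.4326,  0.2481, -0.0094, -0.0051]), np.float64(1.25))
slim (144, array([0.6086, 0.1811, 0.0312]), array([ 0.6021,  0.1876,  0.0601, -0.0453]), np.float64(0.9))
boss (263, array([ 0.4771, -0.3067,  0.0228]), array([ 0.4609, -0.2998,  0.1151,  0.0807]), np.float64(1.79))
eye (218, array([ 0.6226, -0.2144,  0.0229]), array([ 0.6158, -0.2106,  0.029 , -0.0498]), np.float64(1.05))
top 0 wide (133, array([0.4321, 0.2388, 0.0298]), array([ 0.4339,  0.2496,  0.0155, -0.0088]), np.float64(4.3))
slim (91, array([0.6023, 0.1873, 0.0301]), array([ 0.6035,  0.1891,  0.1337, -0.1293]), np.float64(1.68))
boss (106, array([ 0.4621, -0.2867,  0.0235]), array([ 0.4623, -0.297 ,  0.1058,  0.0623]), np.float64(3.98))
eye (81, array([ 0.6112, -0.2073,  0.0245]), array([ 0.6126, -0.2097,  0.0858,  0.0356]), np.float64(1.71))
```

View pics/rim.png

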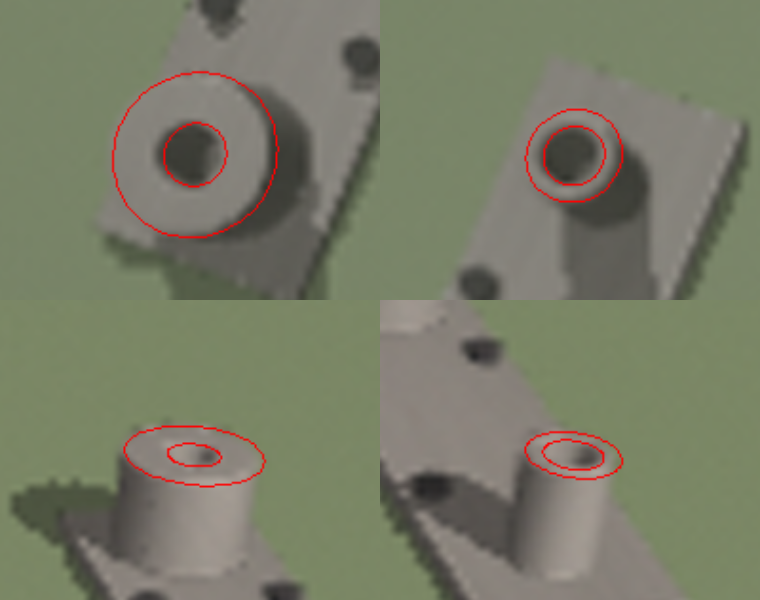

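```bash
cat >> h.py <<'E'
def insert(c,psi):
    r.reach([c[0],c[1],.2],ori(psi))
    r.move_straight([c[0],c[1],.134],speed=.15); st("hover")
    for dx,dy in [(0,0),(.002,0),(-.002,0),(0,.002),(0,-.002),(.002,.002),(-.002,-.002),(.002,-.002),(-.002,.002)]:
        x,y=c[0]+dx,c[1]+dy
        if dx or dy: r.move_straight([x,y,.134],speed=.05)
        hit=r.move_straight([x,y,.0885],speed=.06,max_force=8); s=st(f"down {dx} {dy} {hit}")
        if s["eef_pos"][2]<.1: return True
        r.move_straight([x,y,.134],speed=.1)
    return False
E
python3 - <<'E'
from h import *
print(insert((.6039,.1885),0.241+np.pi/2)); 
E
```

```text
hover t 6.54 p [0.6045 0.1877 0.1347] F [ 0.51 -0.16 -0.63] w 0.0124
down 0 0 False t 7.45 p [0.6041 0.1885 0.0887] F [ 0.08 -0.26 -0.74] w 0.0127
True
```

```bash
python3 - <<'E'
from h import *
PSI=0.241+np.pi/2
command_gripper(.085); st("open")
r.move_straight([.6039,.1885,.19],speed=.2)
r.reach([.5216,.0109,.17],ori(PSI))
r.move_straight([.5216,.0109,.089],speed=.12); st("at b")
command_gripper(.008,force=60); st("grip")
r.move_straight([.5216,.0109,.20],speed=.12); st("up")
snap("2")
from fit import *
X=cloud("scene",np.load("scene2.npz")["d"])
print("held",cyl(X,(.5216,.0109),.115,.165)); print("pinA",cyl(X,(.604,.188),.053,.095))
E
```

```text
open t 8.15 p [0.6039 0.1885 0.0885] F [ 0.13  0.67 -0.42] w 0.085
at b t 10.44 p [0.5222 0.0112 0.0895] F [-0.59  0.51 -0.23] w 0.0849
grip t 11.1 p [0.5217 0.0108 0.0893] F [-0.04  0.32  2.12] w 0.0123
up t 12.18 p [0.5211 0.011  0.1992] F [ 0.3  -0.16 -0.28] w 0.0126
held (105, array([0.5239, 0.0066, 0.1438]), array([ 0.5189,  0.0094,  0.0287, -0.0053]), np.float64(0.5))
pinA (95, array([0.6061, 0.1839, 0.0741]), array([0.6023, 0.1874, 0.004 , 0.0048]), np.float64(0.54))
```

View pics/scene2.png

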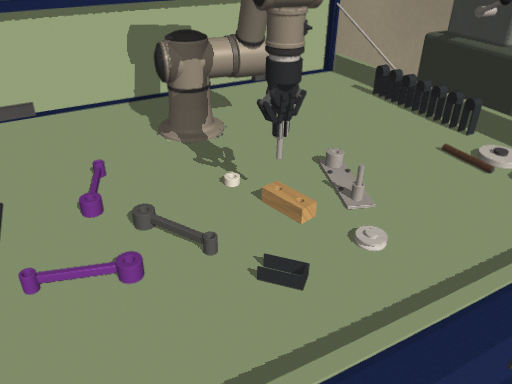

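One pin stands in the slim socket (scene (359,180)), the second is held upright at (280,140), and the rack is empty. Next is the wide socket.

```bash
python3 - <<'E'
from h import *
PSI=0.241+np.pi/2
if insert((.4345,.2488),PSI):
    command_gripper(.085); st("open")
    p=r.read_state()["eef_pos"]
    r.move_straight([p[0],p[1],.2],speed=.2)
    r.reach([.503,-.275,.18],ori(.52+np.pi/2))
    snap("3"); st()
    from fit import *
    X=cloud("scene",np.load("scene3.npz")["d"])
    print("pinA",cyl(X,(.604,.188),.053,.095)); print("pinB",cyl(X,(.434,.248),.053,.095))
E
```

```text
hover t 13.86 p [0.4353 0.2483 0.1344] F [-0.64  1.01 -0.77] w 0.0125
down 0 0 False t 14.77 p [0.4347 0.2489 0.0887] F [ 0.11 -1.23 -1.81] w 0.0122
open t 15.47 p [0.4345 0.2488 0.0885] F [ 0.01  0.44 -0.45] w 0.085
 t 18.18 p [ 0.5034 -0.2741  0.1801] F [-0.75  0.1   0.25] w 0.0849
pinA (93, array([0.6063, 0.1838, 0.0746]), array([ 0.6027,  0.1874, -0.0358, -0.0104]), np.float64(0.55))
pinB (77, array([0.4366, 0.2441, 0.0745]), array([ 0.4326,  0.2472,  0.0244, -0.0352]), np.float64(0.62))
```

View pics/scene3.png

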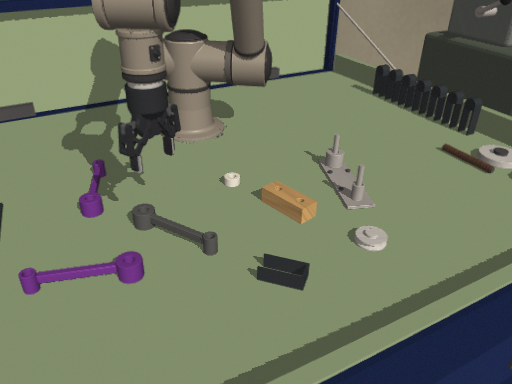

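View pics/top3.png

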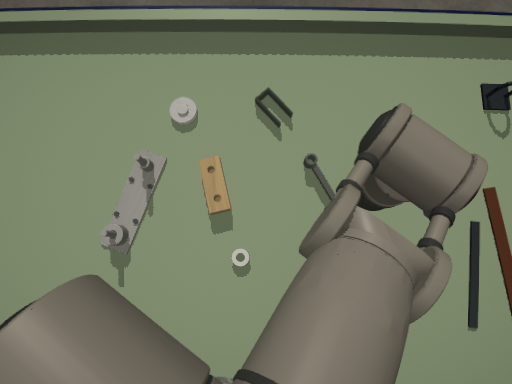

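Both pins now stand in the jig (scene (336,150) and (359,180)), and the rack is empty with two open holes. The lever's boss (145,216) and eye (209,243) haven't moved. I'll grip the lever now.

```bash
python3 - <<'E'
from h import *
PSI=.523+np.pi/2; b=[.5061,-.2734]
r.reach([*b,.13],ori(PSI))
print(r.move_straight([*b,.0315],speed=.1,max_force=12)); st("at")
command_gripper(.006,force=110); st("grip")
r.move_straight([*b,.19],speed=.1); s=st("up"); print(s["torque"])
r.hold(.3); snap("4")
from fit import *
X=cloud("scene",np.load("scene4.npz")["d"])
Z=.19-.0315
e=np.array([np.cos(.523),np.sin(.523)])
mid=np.array(b)+.039*e
for nm,c,R in(("boss",mid-.09*e,.025),("eye",mid+.09*e,.015)):
    print(nm,c.round(4),cyl(X,c,Z+.006,Z+.036,R+.008,R)); Q=sel(X,c,R+.003,Z+.02,Z+.06); print("top z",np.percentile(Q[:,2],[80,90,95]).round(4))
E
```

```text
False
at t 19.63 p [ 0.5065 -0.2737  0.0322] F [0.26 0.26 0.42] w 0.0848
grip t 20.29 p [ 0.5061 -0.2733  0.0319] F [-1.65  1.61  5.35] w 0.0123
up t 22.02 p [ 0.5058 -0.2732  0.1893] F [ 0.36  0.97 -5.88] w 0.0123
[-0.0038066  -0.01210249  0.0133026 ]
boss [ 0.4619 -0.2989] (280, array([ 0.4793, -0.3102,  0.1797]), array([ 0.4601, -0.3008,  0.0441,  0.0391]), np.float64(0.86))
top z [0.1983 0.1992 0.1995]
eye [ 0.6179 -0.209 ] (273, array([ 0.6237, -0.2154,  0.1811]), array([ 0.6161, -0.2109,  0.0273, -0.067 ]), np.float64(0.84))
top z [0.1975 0.1985 0.199 ]
```

View pics/scene4.png

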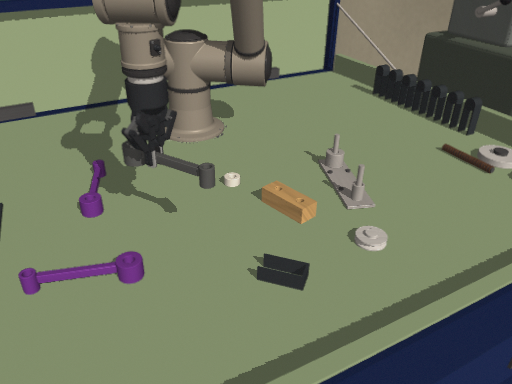

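The lever is held level, with boss and eye tops both at about 199 mm. The boss is at scene (135,153) and the eye at (207,176). I'll carry it over the pins.

```bash
python3 - <<'E'
from h import *
yaw=-.342; e=np.array([np.cos(yaw),np.sin(yaw)]); mid=np.array([.5192,.2187]); b=mid-.039*e
r.move_straight([.5061,-.2734,.21],speed=.1)
r.reach([*b,.21],ori(yaw+np.pi/2)); st("above")
r.move_straight([*b,.172],speed=.06); r.hold(.5); st("there")
snap("5")
from fit import *
X=cloud("scene",np.load("scene5.npz")["d"]); Z=.172-.0315
for nm,c,R in(("boss",mid-.09*e,.025),("eye",mid+.09*e,.015)):
    print(nm,c.round(4),cyl(X,c,Z+.006,Z+.036,R+.008,R)); Q=sel(X,c,R+.003,Z+.02,Z+.06); print("top z",np.percentile(Q[:,2],[80,90,95]).round(4))
    print("pin",cyl(X,c,.053,.095))
Xt=cloud("top",np.load("top5.npz")["d"])
E
```

```text
above t 24.61 p [0.4828 0.2312 0.2099] F [ 0.8  -0.38 -5.5 ] w 0.012
there t 25.89 p [0.4825 0.2318 0.1721] F [-0.49 -0.19 -5.49] w 0.0125
boss [0.4344 0.2489] (104, array([0.4394, 0.227 , 0.162 ]), array([0.4331, 0.2484, 0.0075, 0.0176]), np.float64(0.73))
top z [0.1795 0.1812 0.1819]
pin (76, array([0.4368, 0.2441, 0.0742]), array([ 0.4331,  0.2473, -0.0045,  0.005 ]), np.float64(0.63))
eye [0.604  0.1885] (160, array([0.61  , 0.1799, 0.1621]), array([ 0.6022,  0.1879,  0.0273, -0.0113]), np.float64(0.78))
top z [0.1801 0.1812 0.1815]
pin (96, array([0.6064, 0.1839, 0.0739]), array([ 0.6028,  0.1873, -0.0047, -0.0118]), np.float64(0.53))
```

View pics/scene5.png

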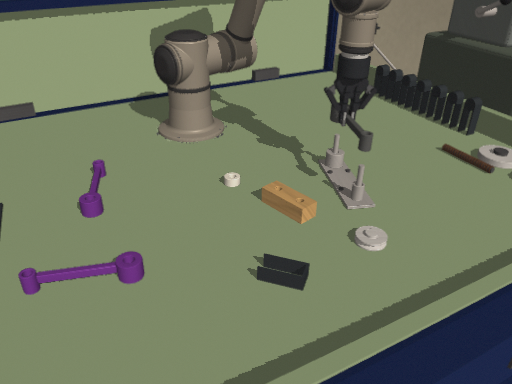

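View pics/top5.png

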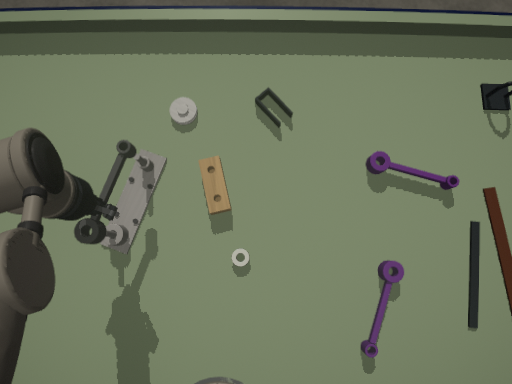

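The lever hangs over the jig with its boss and eye within about 1 mm of the pin axes in the scene fit. It is level at about 141 mm and the pins are standing clear below. I'm handing in.

```bash
python3 -c "
from h import *
st();r.finish_job()"
```

```text
t 25.99 p [0.4825 0.2318 0.172 ] F [-0.35  0.08 -5.92] w 0.0123
the job is handed in; nothing more can be done
```

I put one pin in each jig socket, then picked up the dark lever at its balance point. I handed the job in at about 26 s, with the lever held level above the pins. `finish_job` gives no verdict, so success rests on these last checks:

- **Pins:** both stand upright in their sockets and are let go. Each went in on the first try with no contact stop.
- **Lever position:** the boss and eye are each within about 1.5 mm of their pin axes.
- **Lever height:** the underside is at about 141 mm, roughly 43 mm above the pin tops.
- **Level:** the boss and eye tops agree within 1 mm.
- **Grip:** the fingers hold the lever about 12 mm apart. The force reading of about 5.9 N is close to the lever's weight, so nothing else appears to be touching it.
- **Bystanders:** the pulley, bushing, strap and purple levers look unmoved in the final pictures; I did not measure them again.

The two cameras disagreed by up to about 4–5 mm in y. I averaged them and corrected against the pin held at the known tool position. The scene camera then agreed with that, but I did not repeat the final fit with the top camera.

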